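# Zero the stepped gain lever and bring it up three clicks

## Task

Set the pickup's gain box for a tap test. With a fingertip, first push its black lever gently all the way home to the end with the red line and red dot; then push it back the other way click by click, pausing a good half second in each click, and leave it standing in the third click from home, never going past it. Only push the lever from one side at a time, never pinch it, and leave everything else on the bench alone.

Things in the scene. Friction and masses are not known exactly. Their poses are not given: they have to be found in the camera images.
- gain_box: Grey metal gain box, 110 x 170 mm, screwed to a 124 x 184 mm plywood riser fixed to the bench; its flat aluminium top is 62 mm above the bench. Origin: centre of the riser's underside. z up, y along the lever's slot towards more gain; the red dot and red line mark the home end (-y). Black lines 12 mm apart beside the slot mark the clicks. Sockets and a green lamp on its -x face.
- gain_lever (a joint): How far the lever has been slid from home along the box's +y, in m: 0 home (end stop), 0.012 first click, 0.024 second, 0.036 third, on to 0.072 (sixth, far stop). It snaps into a click by itself once pushed past halfway between two (about 6 N, felt as a push that rises, fades and lets go), and stays there when let go. It starts in the first or second click.
- lever_mid (a point): Middle of the lever: an upright black paddle, 16 mm thick along the slot (faces 8 mm either side of this point along the box's y), 32 mm wide along the box's x, standing from 2 to 39 mm above the box's top, with a red rounded ridge up to 44 mm on top. This point is 20.5 mm above the box's top; axes as the box's.
- low_face: The lever's ribbed face plate on the home (-y) side, 32 x 5 x 37 mm; push here to raise the gain. Its origin lies on the lever's centre line at the box's top.
- high_face: The lever's ribbed face plate on the high-gain (+y) side, 32 x 5 x 37 mm; push here to send the lever home. Its origin lies on the lever's centre line at the box's top.
- violin: Fixed obstacle: a violin on its stand between the robot and the box, running from about 0.16 m left of the robot's centre line to 0.47 m right of it; its body is up to 200 mm and its scroll 265 mm above the bench, so swing across above it. Origin: on the bench under its middle.
- willow_block: Bystander, loose: small block of pale wood, 40 x 52 x 30 mm. Origin: centre of its underside. Not to be moved.
- toy_house: Bystander, loose: little painted clay house with a red roof, 27 x 27 x 35 mm. Origin: centre of its underside. Not to be moved.
- sanding_block: Bystander, loose: cork sanding block, 52 x 86 x 28 mm. Origin: centre of its underside. Not to be moved.
- highlighter: Bystander, loose: yellow marker lying down, 17 x 112 x 19 mm. Origin: centre of its underside. Not to be moved.
- thumb_plane: Bystander, loose: small wooden thumb plane, 26 x 71 x 30 mm. Origin: centre of its underside. Not to be moved.
- spool: Bystander, loose: wooden spool of blue thread, standing, 35 mm wide and 42 mm tall. Origin: centre of its underside. Not to be moved.
- bridge_blank: Bystander, loose: flat maple violin bridge, 33 x 41 x 4 mm. Origin: centre of its underside. Not to be moved.

How it is judged (in metres and radians):
On the way, in this order (a step that is already met when the one before it is completed fails the run):
1. the lever stands home, within 3 mm of its end stop (value of joint gain_lever below 0.003 m), for 0.2 s.
2. the lever stands in the first click (within 3 mm) for 0.3 s (value of joint gain_lever between 0.009 and 0.015 m), for 0.3 s.
3. the lever stands in the second click (within 3 mm) for 0.3 s (value of joint gain_lever between 0.021 and 0.027 m), for 0.3 s.
4. the lever stands in the third click (within 3 mm) for 0.3 s (value of joint gain_lever between 0.033 and 0.039 m), for 0.3 s.
At the end, for the whole second after the job is handed in: The lever stands still (under 5 mm/s) in the third click from home, within 3 mm of joint value 0.036 m (all of step 4 and velocity of joint gain_lever between -0.005 and 0.005 m/s); the robot touches nothing.
It fails at once if the lever is pushed past the third click (beyond 42 mm from home, the crest towards the fourth) (value of joint gain_lever above 0.042 m).
It fails at once if the lever is pinched: the fingers press on both of its faces at once (over 0.5 N each) (contact force between the fingers and low_face above 0.5 N and contact force between the fingers and high_face above 0.5 N).
It fails at once if the lever is forced: either face is pressed with more than 40 N (contact force between the fingers and low_face above 40 N or contact force between the fingers and high_face above 40 N).
It fails at once if a bystander is moved by more than 15 mm (distance of any of willow_block, toy_house, sanding_block, highlighter, thumb_plane, spool, bridge_blank from where it was at the start of the episode above 0.015 m).
It also fails if it takes over 64 s, if anything falls off the work surface, if the arm or the gripper's body presses on something with over 40 N, if the wrist force passes 120 N, or if a joint passes its speed limit or range.

## Robot

A 6-joint arm with a two-finger parallel gripper is mounted at the origin on a cart in front of the work surface, level with it; the furniture and walls round the work are solid. World frame = base frame: x ahead of the robot, y to its left, z up, the work surface at z = 0. Lengths are in m, angles in degrees, forces in N, time in s.
With the tool pointing down it reaches from about 0.3 to 0.75 m from the base axis. Payload 8.5 kg.
Tool frame: the origin (TCP) lies on the centre line of the jaws, within the pads' length; the fingertips stand 11 mm ahead of it and the grasp point (between the pads) lies 8 mm behind it; z points along the fingers, y is the line along which they close (so a half turn about z gives the same grasp; the last joint's range is limited). The gripper opens to 85 mm and grips with 20 to 120 N. Pads are 22 mm wide; open, the fingers measure 114 mm over their backs; the gripper's body (76 mm by 85 mm) begins 54 mm behind the grasp point. The pads swing forward as they close: fully open they stand 13 mm farther back than shut.
Start: joints at [53.784, 21.807, 74.336, -0, 83.858, -12.336], TCP at [0.223, 0.503, 0.203] pointing down, gripper open.
Joint ranges: [-178.18, 178.18], [-50.72, 133.34], [12.68, 142.11], [-81.47, 261.47], [9.98, 163.14], [-165.26, 165.26]. Speed limits (degrees/s): [136.94, 136.94, 180, 180, 180, 180].

## Interface

Orientations are given as a 3x3 rotation matrix whose columns are the frame's x, y, z axes.
In Python, from rig import env gives the robot as it stands.
- The arm moves only by the shell command python3 nudge.py [FORCE], which reads ROWS from standard input. ROWS is a JSON list of rows, 1 to 10 of them, each an object with the fields trans (a list: dx, dy, dz in m), twist (a turn about the tool's z in degrees), finger_gap (the finger opening in m); a field left out counts as zero (the opening has to be given); each row shifts and turns the commanded pose from where the row before left it, along the tool's axes as they then stand; what a row does not reach is not made up. A row lasts 1/10 s, in which the tool goes at most 0.05 m and 8.59 degrees, less where a joint would pass 70% of its speed; a pose out of reach is approached as far as the arm can. The fingers move at their own pace and stop on an object; FORCE is the grip in N (left out, the last holds). Time passes only in rows, so rows that do not move let the fingers close. It prints the time, the measured TCP pose, the force, the opening and the grip force at its end. Input that does not fit is refused with a message, and nothing moves.
- env.observe(): the state, without advancing time (a new reading comes with each control period).
- env.get_image(name): name is "scene" or "top" or "wrist"; returns a dict with "pixels" (420x560x3 uint8, red, green, blue), "K" (3x3 intrinsics, pixels), "extrinsics" (4x4, takes a point from world to camera coordinates). Camera axes: x right, y down, z forward; pixel columns grow to the right and rows downward; lengths in m; the calibration is good to about 2 mm. A picture is of the moment at which its call begins. There is no depth.
- env.close_job(): hands the job in; it is judged then, once.
The state is a dict: "time_s": time; "q": joint angles; "qvel": joint speeds; "joint_efforts": joint torques, N m; "position": TCP position; "tool_rot": TCP orientation; "ft_force": force on the tool from outside, world axes, zero at the start; "wrist_torque": the same for the moment, N m; "grip_width": finger opening in m; "gripper_force": force on a finger pad.
Only numpy, scipy, OpenCV 4.12 (cv2) and the standard library are available. Lean on these libraries where they do the work, as an engineer would, in place of code of your own. Each camera call takes 0.05 s, during which the arm holds its last target. There are 200 camera calls.

## Working session

There is one attempt and no reset: what is moved stays moved. The work goes in short steps, Python scripts to look and compute and a shell command to move; the robot and the scene stay as the last step left them, time stands still between calls to the robot, and variables do not carry over. Pictures are saved under pics/ and viewed, at most 10 in all, crops included, and the job is handed in when it is done.

```bash
ls; mkdir -p pics; python3 - <<'E'
from rig import env
import cv2,numpy as np
for n in("scene","top"):
    d=env.get_image(n);cv2.imwrite(f"pics/{n}0.png",d["pixels"][...,::-1]);np.savez(f"{n}0.npz",**d)
    print(n,d["K"].round(1).tolist(),d["extrinsics"].round(3).tolist())
o=env.observe();print(o["time_s"],o["position"],np.round(o["tool_rot"],3).tolist(),o["ft_force"],o["grip_width"])
E
```

```text
nudge.py
pics
rig.py
scene [[483.2, 0.0, 290.0], [0.0, 483.2, 203.7], [0.0, 0.0, 1.0]] [[-1.0, 0.015, 0.002, 0.565], [0.006, 0.553, -0.833, 0.163], [-0.014, -0.833, -0.553, 1.376], [0.0, 0.0, 0.0, 1.0]]
top [[404.2, 0.0, 275.1], [0.0, 404.2, 206.5], [0.0, 0.0, 1.0]] [[0.009, -1.0, -0.0, -0.15], [-0.994, -0.009, -0.113, 0.535], [0.113, 0.001, -0.994, 1.152], [0.0, 0.0, 0.0, 1.0]]
0.1 [0.22248763 0.50268199 0.2022806 ] [[-0.914, 0.405, -0.001], [0.405, 0.914, -0.001], [0.0, -0.001, -1.0]] [0.28873796 0.66852556 0.10278661] 0.08531789788510209
```

View pics/scene0.png

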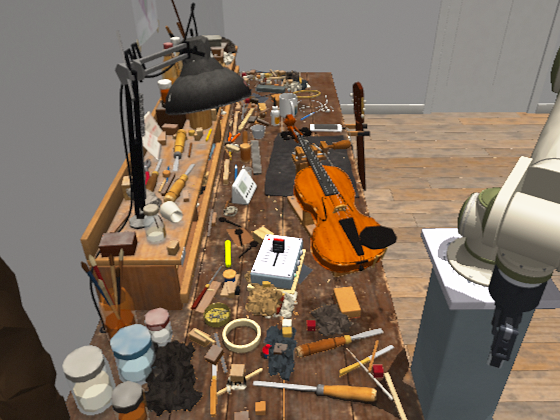

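View pics/top0.png

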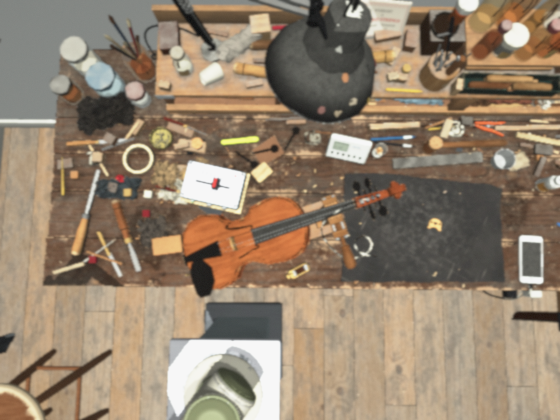

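Scene: the white-topped box is at about (278,258), with a red-ridged lever at (279,244). Top: the box is at about (214,185), the lever at (215,184), the violin below it and the lamp up and to the right. I'll crop in on both.

```bash
python3 - <<'E'
import cv2,numpy as np
a=np.load("scene0.npz")["pixels"][225:300,235:320,::-1];b=np.load("top0.npz")["pixels"][150:225,170:255,::-1]
f=lambda i:cv2.resize(i,None,fx=4.6,fy=7.8,interpolation=cv2.INTER_CUBIC)
cv2.imwrite("pics/c0.png",np.hstack([cv2.resize(i,(396,350),interpolation=cv2.INTER_CUBIC) for i in(a,b)]))
E
```

```text
(no output)
```

View pics/c0.png

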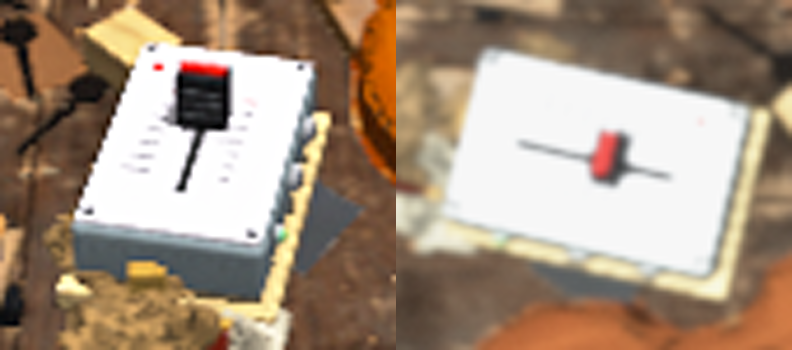

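The crop shows the red dot at the right-hand (world −y) end of the box and the lever near the slot's home half. The slot runs from about (313,188) to (282,181) in the top image. Next I'll measure the white top (plane z=0.062) and the red ridge.

```bash
cat > h.py <<'E'
import numpy as np,cv2
def ray(d,uv):
    E=d["extrinsics"];R,t=E[:3,:3],E[:3,3]
    v=R.T@np.linalg.inv(d["K"])@[uv[0],uv[1],1];return -R.T@t,v
def plane(d,uv,z):
    c,v=ray(d,uv);return c+v*(z-c[2])/v[2]
def two(a,ua,b,ub):
    (c,v),(e,w)=ray(a,ua),ray(b,ub)
    s=np.linalg.lstsq(np.stack([v,-w],1),e-c,rcond=None)[0]
    p,q=c+v*s[0],e+w*s[1];return (p+q)/2,np.linalg.norm(p-q)
def blob(m,near):
    n,l,st,c=cv2.connectedComponentsWithStats(m.astype(np.uint8))
    i=min((i for i in range(1,n) if st[i,4]>8),key=lambda i:np.hypot(*(c[i]-near)));return l==i,c[i],st[i,4]
E
python3 - <<'E'
from h import *
S=dict(np.load("scene0.npz"));T=dict(np.load("top0.npz"))
def red(d,near):
    h=cv2.cvtColor(d["pixels"],cv2.COLOR_RGB2HSV);return blob(((h[...,0]<8)|(h[...,0]>172))&(h[...,1]>150)&(h[...,2]>90),near)
for n,d,near in(("T",T,(214,185)),("S",S,(278,257))):
    h=cv2.cvtColor(d["pixels"],cv2.COLOR_RGB2HSV)
    m,c,a=blob((h[...,2]>185)&(h[...,1]<40),near)
    cn=max(cv2.findContours(m.astype(np.uint8),0,2)[0],key=cv2.contourArea)
    P=np.array([plane(d,p[0],0.062)[:2] for p in cv2.convexHull(cn)],np.float32)
    print(n,c,a,cv2.minAreaRect(P*1000))
rt,rs=red(T,(216,183)),red(S,(279,240))
print(rt[1:],rs[1:],two(T,rt[1],S,rs[1]),plane(T,rt[1],.104),plane(S,rs[1],.104))
# slot ends, red dot
for p in((313.4,188),(281.7,181.1)):print(plane(T,p,.062))
E
```

```text
T [209.10216193 185.59728699] 2359 ((591.2380981445312, 66.23863220214844), (229.2163848876953, 130.8595733642578), 77.48472595214844)
S [276.92262343 256.91967576] 1357 ((599.9048461914062, 39.540626525878906), (170.8330535888672, 106.13706970214844), 77.8457260131836)
(array([214.33333333, 183.05555556]), np.int32(18)) (array([278.4, 239.7]), np.int32(20)) (array([0.59434856, 0.02331829, 0.09954276]), np.float64(0.004486832898732272)) [0.59132325 0.02281321 0.104     ] [0.59648336 0.02838704 0.104     ]
[ 0.58682896 -0.25451859  0.062     ]
[ 0.60598985 -0.16367784  0.062     ]
```

```bash
python3 - <<'E'
from h import *
S=dict(np.load("scene0.npz"));T=dict(np.load("top0.npz"))
c=np.array([.6,.0395]);a=np.radians(77.85);by=np.array([np.cos(a),np.sin(a)]);bx=np.array([by[1],-by[0]])
def bf(p):p=p[:2]-c;return (p@bx).round(4),(p@by).round(4)
print("slot top",[bf(plane(T,p,.062)) for p in((228.4,188),(196.7,181))])
# scene crop: scale 396/85 , 350/75
sc=lambda p:(235+p[0]*85/396-.4,225+p[1]*75/350-.4)
print("slot far end scene",bf(plane(S,sc((181,190)),.062)),"dot",bf(plane(S,sc((157,67)),.062)))
print("lever +y face bottom",bf(plane(S,sc((202,127)),.064)),"top of black +y face",bf(plane(S,sc((204,73)),.101)))
print("red ridge",bf(plane(S,(278.4,239.7),.104)),bf(plane(T,(214.3,183.05),.104)))
print("marks scene y",[bf(plane(S,sc(p),.062)) for p in((153,127),(131,167),(245,115),(222,179))])
print("lamp",two(T,(320,65),S,(208,90)))
h=cv2.cvtColor(T["pixels"],cv2.COLOR_RGB2HSV);m=(h[...,0]>5)&(h[...,0]<16)&(h[...,1]>170)&(h[...,2]>120)
for u in range(190,250,10):
    r=np.flatnonzero(m[195:290,u])+195;print(u,r[:3],plane(T,(u,r[0]),.1).round(3),plane(T,(u,r[0]),.2).round(3))
E
```

```text
slot top [(np.float64(-0.0044), np.float64(-0.0529)), (np.float64(-0.0046), np.float64(0.0404))]
slot far end scene (np.float64(0.0002), np.float64(0.0446)) dot (np.float64(0.0395), np.float64(-0.062))
lever +y face bottom (np.float64(0.0001), np.float64(-0.0096)) top of black +y face (np.float64(-0.0007), np.float64(-0.0131))
red ridge (np.float64(-0.0011), np.float64(-0.0116)) (np.float64(-0.005), np.float64(-0.018))
marks scene y [(np.float64(0.0286), np.float64(-0.0063)), (np.float64(0.0325), np.float64(0.0309)), (np.float64(-0.0216), np.float64(-0.0277)), (np.float64(-0.0204), np.float64(0.0309))]
lamp (array([ 0.78549914, -0.23481176,  0.41973061]), np.float64(0.004826758685093198))
190 [225] [0.475 0.087 0.1  ] [0.469 0.066 0.2  ]
200 [218 219 220] [0.495 0.06  0.1  ] [0.486 0.041 0.2  ]
210 [217 218 219] [0.498 0.033 0.1  ] [0.489 0.017 0.2  ]
220 [233 234 235] [0.454 0.004 0.1  ] [ 0.449 -0.009  0.2  ]
230 [223 253 254] [ 0.482 -0.022  0.1  ] [ 0.474 -0.034  0.2  ]
240 [234 237 238] [ 0.452 -0.05   0.1  ] [ 0.447 -0.059  0.2  ]
```

```bash
echo '[{"trans": [0,0,-0.04],"twist": -5.9,"finger_gap": 0},{"trans": [0,0,-0.04],"twist": -5.85,"finger_gap": 0},{"trans": [0,0,-0.04],"finger_gap": 0},{"trans": [-0.03,-0.021,0],"finger_gap": 0},{"trans": [-0.04,-0.028,0],"finger_gap": 0},{"trans": [-0.04,-0.028,0],"finger_gap": 0},{"trans": [-0.04,-0.028,0],"finger_gap": 0},{"trans": [-0.04,-0.028,0],"finger_gap": 0},{"trans": [-0.04,-0.028,0],"finger_gap": 0},{"trans": [-0.04,-0.028,0],"finger_gap": 0}]' | python3 nudge.py 20
```

```text
time_s: 1.1
position: [0.4478, 0.2596, 0.3226]
tool_rot: [[-0.978, 0.21, -0.0], [0.21, 0.978, -0.0], [0.0, -0.0, -1.0]]
ft_force: [0.2, 1.2, 0.0]
grip_width: -0.0002
gripper_force: 0.0
```

```bash
echo '[{"trans": [-0.04,-0.028,0],"finger_gap": 0},{"trans": [-0.04,-0.028,0],"finger_gap": 0},{"trans": [-0.04,-0.028,0],"finger_gap": 0},{"trans": [-0.04,-0.028,0],"finger_gap": 0},{"trans": [-0.02,-0.014,0],"finger_gap": 0},{"finger_gap": 0},{"finger_gap": 0}]' | python3 nudge.py; python3 - <<'E'
from rig import env
import cv2,numpy as np
d=env.get_image("wrist");cv2.imwrite("pics/w1.png",d["pixels"][...,::-1]);np.savez("w1.npz",**d)
o=env.observe();print(o["position"],o["tool_rot"].round(3).tolist(),o["ft_force"].round(2))
p=(o["position"][:2]-[.6,.0395]);a=np.radians(77.85);print("box x,y",p@[np.sin(a),-np.cos(a)],p@[np.cos(a),np.sin(a)])
E
```

```text
time_s: 1.8
position: [0.5962, 0.1004, 0.3222]
tool_rot: [[-0.978, 0.211, -0.001], [0.211, 0.978, 0.0], [0.001, -0.0, -1.0]]
ft_force: [-0.2, 0.1, 0.2]
grip_width: -0.0002
gripper_force: 0.0
[0.59587787 0.10103706 0.32278704] [[-0.978, 0.21, -0.0], [0.21, 0.978, 0.0], [0.0, 0.0, -1.0]] [ 0.82 -0.22 -0.45]
box x,y -0.016981608319304425 0.0592910382354322
```

View pics/w1.png

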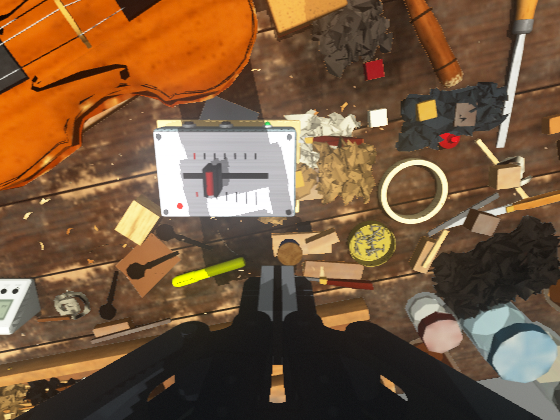

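Wrist view: the box top spans roughly (156–298, 126–217). The red home line is at (194,156), the lever ridge at about (209,180), the slot is on row 176, and the closed fingers are at (278,290), clear of everything. I'll measure the lines and the lever here.

```bash
python3 - <<'E'
from h import *
W=dict(np.load("w1.npz"));p=W["pixels"]
h=cv2.cvtColor(p,cv2.COLOR_RGB2HSV)
g=p.sum(2)/3
c=np.array([.6,.0395]);a=np.radians(77.85);by=np.array([np.cos(a),np.sin(a)]);bx=np.array([by[1],-by[0]])
bf=lambda q:((q[:2]-c)@bx*1000).round(1).tolist().__str__()+","+((q[:2]-c)@by*1000).round(1).__str__()
for r in (155,157):print(r,g[r,185:265].astype(int).tolist())
n,l,st,cc=cv2.connectedComponentsWithStats((((h[...,0]<8)|(h[...,0]>172))&(h[...,1]>110)&(h[...,2]>60)).astype(np.uint8))
for i in range(1,n):
    if 150<cc[i][0]<300 and 120<cc[i][1]<220 and st[i,4]>3:print("red",cc[i],st[i],bf(plane(W,cc[i],.062)),bf(plane(W,cc[i],.104)))
d=g<70
print("slot",np.flatnonzero(d[176,160:295])+160)
for q in ((157,127),(297,128),(157,216),(297,216)):print(bf(plane(W,q,.062)))
E
python3 - <<'E'
import cv2
i=cv2.imread("pics/w1.png")[115:225,145:310];cv2.imwrite("pics/w1c.png",cv2.resize(i,None,fx=4.8,fy=4.8,interpolation=cv2.INTER_CUBIC))
E
```

```text
155 [254, 251, 194, 194, 193, 194, 195, 193, 173, 136, 171, 193, 194, 193, 193, 192, 193, 193, 163, 100, 146, 191, 192, 191, 192, 191, 190, 191, 166, 104, 140, 190, 190, 190, 190, 191, 191, 191, 171, 116, 126, 180, 189, 188, 188, 188, 188, 189, 175, 125, 109, 166, 188, 188, 190, 188, 189, 189, 183, 144, 102, 159, 190, 191, 190, 190, 190, 192, 191, 157, 98, 155, 192, 193, 192, 193, 193, 194, 193, 193]
157 [255, 253, 207, 204, 204, 203, 205, 203, 183, 138, 172, 203, 202, 201, 202, 202, 201, 201, 174, 109, 152, 200, 201, 199, 199, 200, 198, 199, 174, 111, 138, 192, 196, 196, 197, 197, 197, 196, 180, 123, 98, 151, 189, 194, 195, 195, 194, 195, 185, 141, 115, 171, 193, 193, 194, 192, 193, 193, 190, 153, 104, 162, 191, 192, 192, 193, 192, 191, 190, 159, 96, 152, 192, 192, 192, 191, 191, 193, 191, 191]
red [194. 156.] [194 154   1   5   5] -26.0,-38.9 -32.8,-29.3
red [209.13846154 183.24615385] [206 172   7  23 130] 7.0,-22.8 -3.0,-14.8
red [179.4  205.52] [177 203   6   6  25] 35.2,-61.1 22.4,-49.3
slot []
-59.4,-79.2
-58.4,82.3
48.9,-90.1
48.7,84.2
```

View pics/w1c.png

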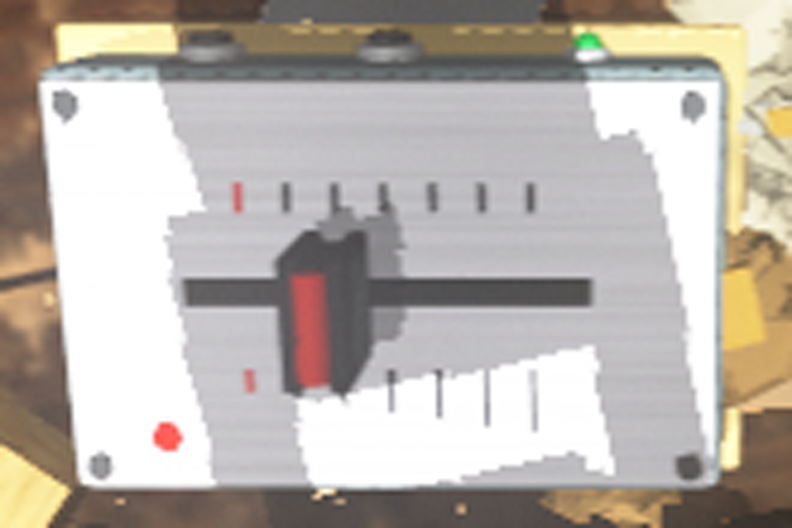

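Against the home line, the ridge is at +24 mm, so the lever is in the second click. I'll descend on its +y side.

```bash
echo '[{"trans": [-0.007,-0.007,0.04],"finger_gap": 0},{"trans": [-0.007,-0.007,0.05],"finger_gap": 0},{"trans": [0,0,0.05],"finger_gap": 0},{"trans": [0,0,0.04],"finger_gap": 0},{"trans": [0,0,0.03],"finger_gap": 0},{"trans": [0,0,0.02],"finger_gap": 0},{"trans": [0,0,0.0065],"finger_gap": 0},{"finger_gap": 0},{"finger_gap": 0}]' | python3 nudge.py; python3 - <<'E'
from rig import env
import cv2,numpy as np
d=env.get_image("wrist");cv2.imwrite("pics/w2.png",d["pixels"][...,::-1]);np.savez("w2.npz",**d)
o=env.observe();print(o["position"],o["ft_force"].round(2))
p=(o["position"][:2]-[.6,.0395]);a=np.radians(77.85);print("box x,y",p@[np.sin(a),-np.cos(a)],p@[np.cos(a),np.sin(a)])
E
```

```text
time_s: 2.75
position: [0.6075, 0.0844, 0.0888]
tool_rot: [[-0.978, 0.209, 0.002], [0.209, 0.978, -0.0], [-0.002, 0.0, -1.0]]
ft_force: [-0.2, -0.3, 0.3]
grip_width: -0.0002
gripper_force: 0.0
[0.60763274 0.08425209 0.08890115] [ 0.58 -0.18  0.45]
box x,y -0.001957284194037333 0.045356113060465865
```

View pics/w2.png

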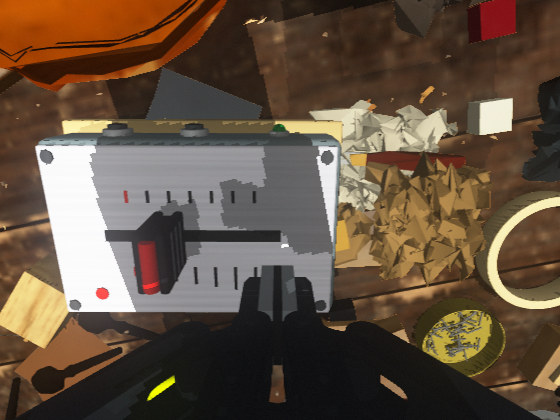

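Wrist view: the fingertips are at about (277,268), right of the lever's +y face (184,250), with the slot on row 236. I'll check lateral alignment and finger thickness.

```bash
python3 - <<'E'
from h import *
W=dict(np.load("w2.npz"))
c=np.array([.6,.0395]);a=np.radians(77.85);by=np.array([np.cos(a),np.sin(a)]);bx=np.array([by[1],-by[0]])
bf=lambda q:(((q[:2]-c)@bx*1000).round(1),((q[:2]-c)@by*1000).round(1))
for n,q,z in(("slotL",(106,235.5),.062),("slotR",(280,236),.062),("home",(125.5,196.5),.062),("6th",(254,197),.062),("ridge",(147,267),.106),("tipL",(257,268),.078),("tipR",(297,268),.078),("corner",(38,146),.062),("corner",(340,146),.062)):print(n,bf(plane(W,q,z)))
E=W["extrinsics"];t=np.array([.60763,.08425,.0779]);k=W["K"]@(E[:3,:3]@t+E[:3,3]);print("tip px",k[:2]/k[2])
E
```

```text
slotL (np.float64(-2.9), np.float64(-53.0))
slotR (np.float64(-2.8), np.float64(48.0))
home (np.float64(-26.4), np.float64(-38.7))
6th (np.float64(-26.3), np.float64(33.3))
ridge (np.float64(-4.8), np.float64(-14.1))
tipL (np.float64(9.7), np.float64(35.3))
tipR (np.float64(9.7), np.float64(57.3))
corner (np.float64(-54.5), np.float64(-82.1))
corner (np.float64(-54.8), np.float64(80.0))
tip px [275.25523561 248.4405325 ]
```

```bash
python3 - <<'E'
import cv2,numpy as np
i=cv2.imread("pics/w2.png")[180:340,170:370];cv2.imwrite("pics/w2c.png",cv2.resize(i,None,fx=3.7,fy=3.7,interpolation=cv2.INTER_CUBIC))
W=np.load("w2.npz");print(W["extrinsics"].round(3).tolist(),(-W["extrinsics"][:3,:3].T@W["extrinsics"][:3,3]).round(3))
E
```

```text
[[0.208, 0.978, -0.001, -0.21], [0.929, -0.198, 0.312, -0.553], [0.305, -0.066, -0.95, 0.092], [0.0, 0.0, 0.0, 1.0]] [0.53  0.102 0.259]
```

View pics/w2c.png

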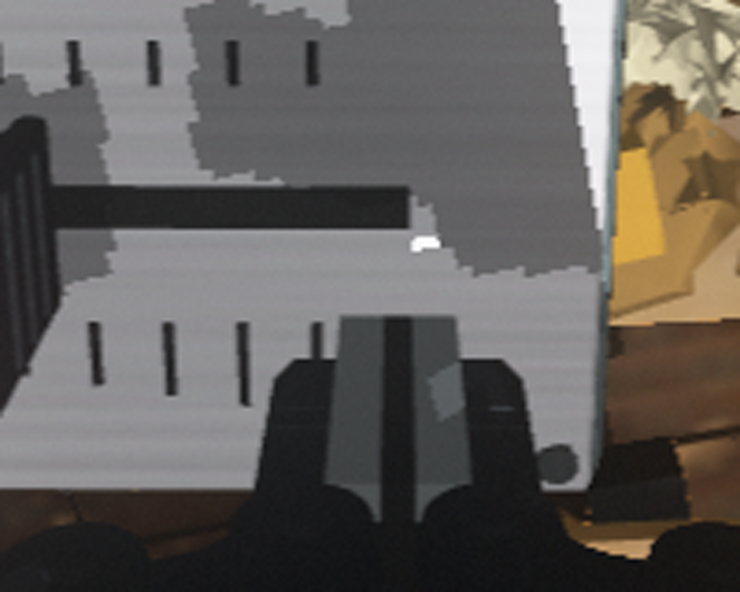

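```bash
python3 - <<'E'
from h import *
from rig import env
W=dict(np.load("w2.npz"));E=W["extrinsics"]
c=np.array([.6,.0395]);a=np.radians(77.85);by=np.array([np.cos(a),np.sin(a)]);bx=np.array([by[1],-by[0]])
for X in(-.013,-.002,.009):
  for z in(.07,.078,.09,.1,.11):
    q=c+X*bx+.0453*by;k=W["K"]@(E[:3,:3]@[*q,z]+E[:3,3]);print(X,z,(k[:2]/k[2]).round(1))
d=env.get_image("scene");i=d["pixels"][170:290,215:365,::-1]
cv2.imwrite("pics/s2.png",cv2.resize(i,None,fx=5,fy=5,interpolation=cv2.INTER_CUBIC));np.savez("s2.npz",**d)
E
```

```text
-0.013 0.07 [275.2 224.2]
-0.013 0.078 [275.2 229.4]
-0.013 0.09 [275.  237.9]
-0.013 0.1 [274.9 245.9]
-0.013 0.11 [274.8 254.9]
-0.002 0.07 [275.2 242.7]
-0.002 0.078 [275.2 248.4]
-0.002 0.09 [275. 258.]
-0.002 0.1 [274.9 266.9]
-0.002 0.11 [274.8 276.9]
0.009 0.07 [275.2 260.5]
0.009 0.078 [275.1 266.9]
0.009 0.09 [275.  277.4]
0.009 0.1 [274.9 287.1]
0.009 0.11 [274.8 298. ]
```

View pics/s2.png

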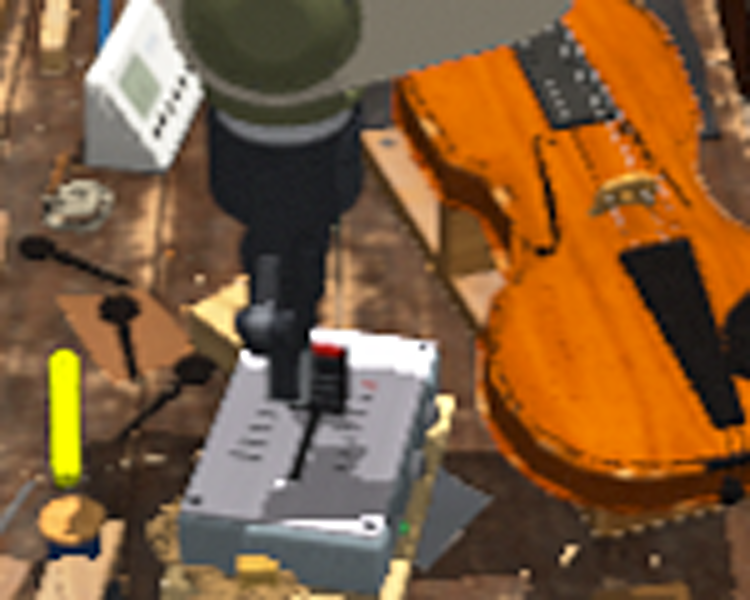

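Scene: the fingertip bottom shows at pixel (272.4,249.4) and the lever at (281,249). The tip looks higher and more to +x than planned, so I'll triangulate it.

```bash
python3 - <<'E'
from h import *
from rig import env
W=dict(np.load("w2.npz"));S=dict(np.load("s2.npz"))
c=np.array([.6,.0395]);a=np.radians(77.85);by=np.array([np.cos(a),np.sin(a)]);bx=np.array([by[1],-by[0]])
bf=lambda q:(((q[:2]-c)@bx*1000).round(1),((q[:2]-c)@by*1000).round(1),q[2])
for u in((275,266),(275,277),(277,266)):
  for s in((272.4,249.4),(272.4,246)):
    p,e=two(W,u,S,s);print(u,s,bf(p),e)
E=S["extrinsics"]
for X,z in((-.002,.078),(-.002,.1),(.01,.078)):
    q=c+X*bx+.0453*by;k=S["K"]@(E[:3,:3]@[*q,z]+E[:3,3]);print(X,z,(k[:2]/k[2]).round(1))
o=env.observe();print(o["q"],o["position"])
g=S["pixels"][235:270,262:292].sum(2)//3
for r in g[::2]:print(*r)
E
```

```text
(275, 266) (272.4, 249.4) (np.float64(-2.5), np.float64(44.6), np.float64(0.11191456683020733)) 0.010797642294664152
(275, 266) (272.4, 246) (np.float64(-4.6), np.float64(44.3), np.float64(0.12149722009653943)) 0.015534515708926186
(275, 277) (272.4, 249.4) (np.float64(-0.4), np.float64(44.9), np.float64(0.11341314843114116)) 0.005955366544312934
(275, 277) (272.4, 246) (np.float64(-2.6), np.float64(44.5), np.float64(0.12271920046347098)) 0.010959988864812675
(277, 266) (272.4, 249.4) (np.float64(-2.8), np.float64(45.5), np.float64(0.11263178486512349)) 0.010935154156439909
(277, 266) (272.4, 246) (np.float64(-4.9), np.float64(45.2), np.float64(0.12216987693827973)) 0.015659976867456443
-0.002 0.078 [274.1 260.9]
-0.002 0.1 [274.  254.3]
0.01 0.078 [269.6 260.3]
[-3.16098546e+00  3.35802001e+01  7.37395424e+01  2.54386104e-03
  7.25310991e+01 -8.10503993e+01] [0.60761098 0.08413547 0.08880134]
47 34 58 82 90 96 77 51 54 50 45 33 27 26 21 65 149 173 181 163 134 158 153 122 90 68 65 69 75 75
184 44 22 44 52 51 43 30 28 28 34 32 27 24 18 242 255 255 255 255 255 255 255 255 255 255 255 2
[... 1090 characters left out ...]
5 161 157 151 152 153 158 167 167 166 166 170 123 27 41 94 122 126 124 121 124 127 120 114 121 123 149 168 165 166
140 128 118 97 98 144 169 169 166 168 169 132 57 19 129 143 110 109 111 111 107 105 93 101 106 136 163 165 166 168
166 166 167 166 166 167 168 167 170 168 158 103 14 63 100 112 111 110 110 100 74 67 95 108 143 168 165 165 165 170
166 166 166 166 165 169 167 167 166 152 95 24 27 88 114 110 111 110 110 111 111 112 111 119 124 150 170 168 172 173
167 165 165 166 167 170 169 170 190 166 118 117 113 110 109 110 110 110 108 112 112 110 110 110 110 109 108 108 111 112
167 165 164 167 171 173 143 109 110 108 110 112 112 111 112 111 111 110 111 111 113 112 110 110 111 112 112 111 113 114
```

Two views put the visible tip at z≈0.11, higher than the stated offset implies. I'll go down in small steps, watching force, and re-measure.

```bash
cat > tip.py <<'E'
from h import *
from rig import env
c=np.array([.6,.0395]);a=np.radians(77.85);by=np.array([np.cos(a),np.sin(a)]);bx=np.array([by[1],-by[0]])
o=env.observe();p=o["position"][:2]-c;f=o["ft_force"][:2]
print("t",o["time_s"],"TCP box",(p@bx).round(4),(p@by).round(4),o["position"][2].round(4),"F box",(f@bx).round(1),(f@by).round(1),o["ft_force"][2].round(1))
E
echo '[{"trans": [0,0,0.005],"finger_gap": 0},{"trans": [0,0,0.004],"finger_gap": 0},{"trans": [0,0,0.002],"finger_gap": 0},{"finger_gap": 0},{"finger_gap": 0}]' | python3 nudge.py | grep -E "pos|ft"; python3 tip.py; python3 - <<'E'
from h import *
from rig import env
d=env.get_image("scene");i=d["pixels"][170:290,215:365,::-1]
g=d["pixels"].sum(2)//3
for r in range(243,266):print(r,*g[r,262:292])
np.savez("s3.npz",**d)
E
```

```text
position: [0.6071, 0.0839, 0.0763]
ft_force: [0.9, 0.4, 0.5]
t 3.35 TCP box -0.0024 0.0449 0.0763 F box 0.8 0.6 0.5
243 164 159 56 20 24 25 30 27 28 26 32 26 27 28 34 46 40 18 24 19 20 13 87 192 226 219 220 222 223 221
244 145 171 129 58 16 23 26 29 28 28 29 25 25 35 60 66 43 23 19 19 16 12 66 140 164 159 162 164 160 160
245 170 174 169 143 103 100 81 33 29 31 31 26 25 76 89 71 54 50 54 47 37 21 66 142 168 164 168 167 165 165
246 175 170 172 169 164 156 119 57 27 32 29 31 32 87 93 64 41 29 30 28 27 16 68 142 169 149 141 147 159 167
247 171 169 170 169 171 171 133 61 27 29 29 30 36 85 93 76 59 48 52 47 29 15 68 143 169 163 149 138 156 169
248 169 169 169 168 168 172 135 59 30 30 31 29 39 87 93 67 42 28 33 34 28 15 67 142 169 171 167 164 166 168
249 170 169 169 167 166 154 115 60 28 31 33 32 36 86 95 72 52 35 29 31 26 10 65 141 153 124 97 138 169 168
250 169 168 168 166 166 166 129 59 27 30 32 29 39 86 95 71 49 34 33 42 38 28 125 168 167 159 153 162 169 170
251 168 168 167 166 166 172 135 58 27 30 30 32 29 84 95 58 26 21 21 26 23 27 99 154 173 172 171 170 168 168
252 168 167 167 166 13
[... 941 characters left out ...]
2 170 168 166 166 167 166 168 158 101 21 67 101 112 111 111 110 100 79 83 101 107 143 167 165 165 166
261 139 126 119 97 98 143 168 167 168 168 169 132 59 20 83 112 111 110 111 111 109 104 94 98 139 164 166 165 165 167
262 164 159 157 151 151 160 167 168 168 168 171 122 23 26 89 114 111 110 110 110 114 114 110 106 143 167 167 165 164 169
263 167 166 166 166 167 168 169 168 168 170 159 102 17 63 101 113 110 110 109 100 74 68 96 140 162 166 166 165 166 168
264 165 166 167 165 166 166 168 168 169 171 133 58 16 83 113 112 113 110 112 108 103 100 105 148 171 170 168 169 168 172
265 165 167 166 165 167 169 168 169 171 158 102 19 24 89 114 111 110 111 111 111 113 111 111 119 125 124 123 123 126 126
```

```bash
echo '[{"trans": [0,0,0.004],"finger_gap": 0},{"trans": [0,0,0.003],"finger_gap": 0},{"finger_gap": 0}]' | python3 nudge.py | grep -E "pos|ft"; python3 tip.py
```

```text
position: [0.6068, 0.0839, 0.0686]
ft_force: [-0.3, -0.1, -0.8]
t 3.7 TCP box -0.0027 0.0449 0.0686 F box -0.3 -0.1 -0.8
```

By the spec the tip would already be inside the box top, yet there is no force. That agrees with the cameras. I'll continue down.

```bash
echo '[{"trans": [0,0,0.004],"finger_gap": 0},{"trans": [0,0,0.004],"finger_gap": 0},{"finger_gap": 0}]' | python3 nudge.py | grep -E "pos|ft"; echo '[{"trans": [0,0,0.003],"finger_gap": 0},{"trans": [0,0,0.002],"finger_gap": 0},{"finger_gap": 0},{"finger_gap": 0}]' | python3 nudge.py | grep -E "pos|ft";python3 tip.py; python3 - <<'E'
from h import *
from rig import env
d=env.get_image("scene");g=d["pixels"].sum(2)//3
for r in range(252,270):print(r,*g[r,264:284])
E
```

```text
position: [0.6067, 0.0839, 0.0605]
ft_force: [0.6, 0.4, 0.1]
position: [0.6071, 0.0839, 0.0563]
ft_force: [0.3, -1.5, -0.5]
t 4.4 TCP box -0.0024 0.0449 0.0563 F box 0.6 -1.4 -0.5
252 169 161 124 86 93 71 26 28 30 29 23 78 100 70 24 43 47 36 23 40
253 168 168 163 160 136 75 27 30 29 31 23 84 104 71 32 84 107 103 103 101
254 166 168 171 172 143 75 26 30 33 31 24 83 105 73 66 99 110 112 112 109
255 152 112 99 112 108 75 26 33 30 30 27 82 101 72 97 148 161 134 106 106
256 165 154 152 158 139 83 26 31 33 29 23 82 103 86 136 170 173 167 161 158
257 154 171 173 172 150 86 26 29 29 29 27 81 103 89 112 128 125 126 124 133
258 118 97 100 113 118 83 21 27 30 28 24 82 101 88 98 110 108 108 107 112
259 157 152 152 155 145 104 54 35 28 21 31 83 103 104 108 110 111 111 110 111
260 157 171 170 169 165 152 139 133 127 120 95 84 101 110 112 110 111 111 101 81
261 119 98 99 144 169 168 167 165 166 130 62 39 89 113 111 111 111 110 109 103
262 157 152 151 161 169 169 169 169 172 123 18 25 87 113 110 111 110 110 112 112
263 168 167 167 167 168 168 169 170 160 102 11 63 102 112 110 109 110 101 75 65
264 166 166 166 168 171 171 172 175 132 50 12 82 113 111 111 110 110 108 102 102
265 166 166 168 173 173 150 125 121 77 11 24 91 114 110 109 111 110 110 112 113
266 166 167 145 125 126 118 109 108 92 77 80 103 113 111 110 111 110 111 112 111
267 167 167 140 107 112 112 111 112 109 109 110 110 113 111 110 111 110 112 112 112
268 165 169 142 109 111 111 113 111 110 112 114 111 111 111 110 108 113 113 111 112
269 168 170 145 110 114 113 111 109 112 113 112 111 112 111 110 110 110 112 111 112
```

The tip is now at z≈0.081, level with the lever's plates. I'll approach and push towards home.

```bash
echo '[{"trans": [0,-0.012,0],"finger_gap": 0},{"trans": [0,-0.012,0],"finger_gap": 0},{"trans": [0,-0.006,0],"finger_gap": 0},{"finger_gap": 0}]' | python3 nudge.py | grep -E "ft"; python3 tip.py;echo '[{"trans": [0,-0.003,0],"finger_gap": 0},{"trans": [0,-0.003,0],"finger_gap": 0},{"finger_gap": 0}]' | python3 nudge.py | grep -E "ft"; python3 tip.py;echo '[{"trans": [0,-0.002,0],"finger_gap": 0},{"trans": [0,-0.002,0],"finger_gap": 0},{"finger_gap": 0}]' | python3 nudge.py | grep -E "ft"; python3 tip.py
```

```text
ft_force: [-0.1, 0.5, 0.1]
t 4.85 TCP box -0.0023 0.0136 0.0564 F box -0.2 0.5 0.1
ft_force: [-0.2, -0.9, 0.3]
t 5.15 TCP box -0.0024 0.0087 0.0563 F box -0.0 -0.9 0.3
ft_force: [0.4, 3.3, -0.9]
t 5.45 TCP box -0.0025 0.0053 0.0563 F box -0.3 3.3 -0.9
```

```bash
echo '[{"trans": [0,-0.002,0],"finger_gap": 0},{"trans": [0,-0.002,0],"finger_gap": 0},{"finger_gap": 0}]' | python3 nudge.py >/dev/null; python3 tip.py;echo '[{"trans": [0,-0.002,0],"finger_gap": 0},{"trans": [0,-0.002,0],"finger_gap": 0},{"finger_gap": 0}]' | python3 nudge.py >/dev/null; python3 tip.py;echo '[{"trans": [0,-0.002,0],"finger_gap": 0},{"trans": [0,-0.002,0],"finger_gap": 0},{"finger_gap": 0}]' | python3 nudge.py >/dev/null; python3 tip.py; echo '[{"trans": [0,-0.002,0],"finger_gap": 0},{"trans": [0,-0.002,0],"finger_gap": 0},{"finger_gap": 0}]' | python3 nudge.py >/dev/null; python3 tip.py
```

```text
t 5.75 TCP box -0.0025 0.0006 0.0563 F box -0.5 0.2 0.7
t 6.05 TCP box -0.0024 -0.0036 0.0563 F box -0.1 0.2 0.5
t 6.35 TCP box -0.0024 -0.0068 0.0563 F box -0.3 3.3 0.0
t 6.65 TCP box -0.0025 -0.0115 0.0563 F box -0.6 -0.1 0.1
```

Two clicks have been crossed. I'll seat it gently against the end stop.

```bash
echo '[{"trans": [0,-0.002,0],"finger_gap": 0},{"trans": [0,-0.002,0],"finger_gap": 0},{"finger_gap": 0}]' | python3 nudge.py >/dev/null; python3 tip.py;echo '[{"trans": [0,-0.0015,0],"finger_gap": 0},{"trans": [0,-0.001,0],"finger_gap": 0},{"finger_gap": 0}]' | python3 nudge.py >/dev/null; python3 tip.py;echo '[{"trans": [0,-0.001,0],"finger_gap": 0},{"finger_gap": 0}]' | python3 nudge.py >/dev/null; python3 tip.py
```

```text
t 6.95 TCP box -0.0024 -0.0156 0.0563 F box 0.1 -0.0 0.7
t 7.25 TCP box -0.0024 -0.0178 0.0563 F box 0.1 0.5 0.2
t 7.45 TCP box -0.0024 -0.0181 0.0563 F box -0.1 2.9 -0.7
```

```bash
echo '[{"trans": [0,-0.001,0],"finger_gap": 0},{"finger_gap": 0},{"finger_gap": 0}]' | python3 nudge.py >/dev/null; python3 tip.py; echo '[{"trans": [0,0.01,0],"finger_gap": 0},{"trans": [0,0.02,0],"finger_gap": 0},{"trans": [0,0.02,0],"finger_gap": 0},{"finger_gap": 0},{"finger_gap": 0}]' | python3 nudge.py >/dev/null; python3 tip.py; python3 - <<'E'
from h import *
from rig import env
d=env.get_image("wrist");np.savez("w3.npz",**d);cv2.imwrite("pics/w3.png",d["pixels"][...,::-1])
E
```

```text
t 7.75 TCP box -0.0024 -0.0183 0.0563 F box 0.7 7.6 -0.4
t 8.25 TCP box -0.0026 0.0304 0.0562 F box -0.1 -0.6 -0.3
```

View pics/w3.png

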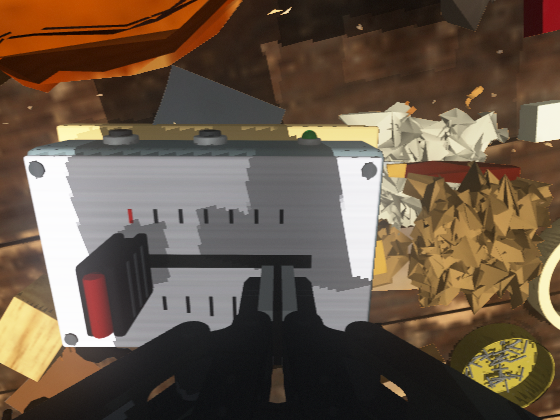

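Wrist view: the lever (ridge about (94,305)) stands at the red home line (130,215), and the finger is clear at (277,280). I'll hop over to its −y side.

```bash
echo '[{"trans": [0,0,-0.025],"finger_gap": 0},{"trans": [0,0,-0.03],"finger_gap": 0},{"finger_gap": 0},{"trans": [0,-0.03,0],"finger_gap": 0},{"trans": [0,-0.04,0],"finger_gap": 0},{"trans": [0,-0.035,0],"finger_gap": 0},{"trans": [0,-0.002,0],"finger_gap": 0},{"finger_gap": 0},{"finger_gap": 0}]' | python3 nudge.py >/dev/null; python3 tip.py; echo '[{"trans": [0,0,0.02],"finger_gap": 0},{"trans": [0,0,0.02],"finger_gap": 0},{"trans": [0,0,0.01],"finger_gap": 0},{"trans": [0,0,0.005],"finger_gap": 0},{"finger_gap": 0},{"finger_gap": 0}]' | python3 nudge.py >/dev/null; python3 tip.py
```

```text
t 9.2 TCP box -0.0026 -0.0762 0.111 F box -0.1 0.1 0.0
t 9.8 TCP box -0.002 -0.0764 0.057 F box -0.1 0.7 -0.6
```

```bash
echo '[{"trans": [0,0.006,0],"finger_gap": 0},{"trans": [0,0.006,0],"finger_gap": 0},{"finger_gap": 0}]' | python3 nudge.py >/dev/null; python3 tip.py;for i in 1; do echo '[{"trans": [0,0.001,0],"finger_gap": 0},{"trans": [0,0.001,0],"finger_gap": 0},{"finger_gap": 0}]' | python3 nudge.py >/dev/null; python3 tip.py; done; echo '[{"trans": [0,0.001,0],"finger_gap": 0},{"trans": [0,0.001,0],"finger_gap": 0},{"finger_gap": 0}]' | python3 nudge.py >/dev/null; python3 tip.py;echo '[{"trans": [0,0.001,0],"finger_gap": 0},{"trans": [0,0.001,0],"finger_gap": 0},{"finger_gap": 0}]' | python3 nudge.py >/dev/null; python3 tip.py
```

```text
t 10.1 TCP box -0.0023 -0.0637 0.0566 F box -0.3 0.5 -0.1
t 10.4 TCP box -0.0024 -0.0626 0.0563 F box -0.6 0.1 0.1
t 10.7 TCP box -0.0024 -0.061 0.0563 F box -0.8 -2.1 -0.0
t 11.0 TCP box -0.0024 -0.0591 0.0563 F box -0.0 -3.5 0.5
```

```bash
echo '[{"trans": [0,0.001,0],"finger_gap": 0},{"trans": [0,0.001,0],"finger_gap": 0},{"finger_gap": 0}]' | python3 nudge.py >/dev/null; python3 tip.py;echo '[{"trans": [0,0.001,0],"finger_gap": 0},{"finger_gap": 0}]' | python3 nudge.py >/dev/null; python3 tip.py;echo '[{"trans": [0,0.001,0],"finger_gap": 0},{"finger_gap": 0}]' | python3 nudge.py >/dev/null; python3 tip.py
```

```text
t 11.3 TCP box -0.0024 -0.0561 0.0563 F box 0.2 -0.8 -0.1
t 11.5 TCP box -0.0025 -0.0551 0.0563 F box -0.3 0.2 -0.1
t 11.7 TCP box -0.0025 -0.0543 0.0563 F box -0.2 0.5 -0.2
```

The force let go, so this looks like the first click. I'll hold for half a second and check it in the wrist image.

```bash
cat > lev.py <<'E'
from h import *
from rig import env
import sys
c=np.array([.6,.0395]);a=np.radians(77.85);by=np.array([np.cos(a),np.sin(a)])
def ridge(d):
    h=cv2.cvtColor(d["pixels"],cv2.COLOR_RGB2HSV)
    m=(((h[...,0]<8)|(h[...,0]>172))&(h[...,1]>110)&(h[...,2]>60)).astype(np.uint8)
    n,l,st,cc=cv2.connectedComponentsWithStats(m)
    out=[]
    for i in range(1,n):
        q=plane(d,cc[i],.104)[:2]-c
        if abs(q@by)<.06 and abs(q@[by[1],-by[0]])<.02 and st[i,4]>30:out.append((st[i,4],(q@by*1000).round(1)))
    return out
if __name__=="__main__":
    for f in("w1","w2","w3"):print(f,ridge(dict(np.load(f+".npz"))))
    d=env.get_image("wrist");np.savez(sys.argv[1]+".npz",**d);print("now w",ridge(d));print("now s",ridge(env.get_image("scene")),"s2",ridge(dict(np.load("s2.npz"))))
E
echo '[{"finger_gap": 0},{"finger_gap": 0},{"finger_gap": 0},{"finger_gap": 0},{"finger_gap": 0},{"finger_gap": 0}]' | python3 nudge.py >/dev/null; python3 tip.py; python3 lev.py w4
```

```text
t 12.3 TCP box -0.0024 -0.0546 0.0563 F box -0.5 -0.8 -0.4
w1 [(np.int32(130), np.float64(-14.8))]
w2 [(np.int32(897), np.float64(-14.1)), (np.int32(110), np.float64(-38.2))]
w3 [(np.int32(1224), np.float64(-38.0))]
now w [(np.int32(1071), np.float64(-31.3))]
now s [(np.int32(32), np.float64(-29.7))] s2 []
```

The ridge is about 6.5 mm from home, so the lever sits on the crest and hasn't gone over. I'll ease it on a bit.

```bash
echo '[{"trans": [0,0.001,0],"finger_gap": 0},{"finger_gap": 0},{"finger_gap": 0},{"finger_gap": 0}]' | python3 nudge.py >/dev/null; python3 tip.py; python3 lev.py w4 | tail -2
```

```text
t 12.8 TCP box -0.0024 -0.0536 0.0563 F box 0.2 0.1 0.8
now w [(np.int32(1085), np.float64(-27.1))]
now s [] s2 []
```

```bash
echo '[{"finger_gap": 0},{"finger_gap": 0},{"finger_gap": 0},{"finger_gap": 0},{"finger_gap": 0},{"finger_gap": 0},{"finger_gap": 0}]' | python3 nudge.py >/dev/null; python3 tip.py; python3 lev.py w5 | tail -2
```

```text
t 13.6 TCP box -0.0024 -0.0536 0.0563 F box -0.6 -0.0 0.7
now w [(np.int32(1085), np.float64(-27.1))]
now s [] s2 []
```

Lever in the first click, dwelt 0.8 s. Next click: crossing is expected around TCP −0.042.

```bash
echo '[{"trans": [0,0.002,0],"finger_gap": 0},{"trans": [0,0.002,0],"finger_gap": 0},{"trans": [0,0.001,0],"finger_gap": 0},{"trans": [0,0.001,0],"finger_gap": 0},{"trans": [0,0.001,0],"finger_gap": 0},{"finger_gap": 0}]' | python3 nudge.py >/dev/null; python3 tip.py; echo '[{"trans": [0,0.001,0],"finger_gap": 0},{"trans": [0,0.001,0],"finger_gap": 0},{"trans": [0,0.001,0],"finger_gap": 0},{"trans": [0,0.001,0],"finger_gap": 0},{"finger_gap": 0},{"finger_gap": 0}]' | python3 nudge.py >/dev/null; python3 tip.py;  python3 lev.py w6 | tail -2
```

```text
t 14.3 TCP box -0.0024 -0.0472 0.0563 F box 0.1 -3.9 0.5
t 14.9 TCP box -0.0025 -0.0422 0.0563 F box -0.7 0.6 -0.1
now w [(np.int32(1121), np.float64(-19.1))]
now s [] s2 []
```

```bash
echo '[{"trans": [0,0.0007,0],"finger_gap": 0},{"finger_gap": 0},{"finger_gap": 0},{"finger_gap": 0}]' | python3 nudge.py >/dev/null; python3 tip.py; python3 lev.py w6 | tail -2;  echo '[{"trans": [0,0.0005,0],"finger_gap": 0},{"finger_gap": 0},{"finger_gap": 0},{"finger_gap": 0}]' | python3 nudge.py >/dev/null; python3 tip.py; python3 lev.py w7 | tail -2
```

```text
t 15.4 TCP box -0.0024 -0.0419 0.0563 F box -0.4 -0.3 -0.4
now w [(np.int32(1112), np.float64(-19.0))]
now s [] s2 []
t 15.9 TCP box -0.0024 -0.0414 0.0563 F box -0.0 0.2 0.1
now w [(np.int32(1084), np.float64(-18.9))]
now s [] s2 []
```

```bash
echo '[{"trans": [0,0.0007,0],"finger_gap": 0},{"finger_gap": 0},{"finger_gap": 0},{"finger_gap": 0}]' | python3 nudge.py >/dev/null; python3 tip.py; python3 lev.py w6 | tail -2
```

```text
t 16.4 TCP box -0.0024 -0.0407 0.0563 F box 0.8 0.3 0.5
now w [(np.int32(1122), np.float64(-15.1))]
now s [(np.int32(31), np.float64(-13.5))] s2 []
```

Second click reached (≈23 mm). Dwell, then the third with expected crossing near −0.029.

```bash
echo '[{"finger_gap": 0},{"finger_gap": 0},{"finger_gap": 0},{"finger_gap": 0},{"finger_gap": 0},{"finger_gap": 0},{"finger_gap": 0}]' | python3 nudge.py >/dev/null; python3 lev.py w8 | tail -2; echo '[{"trans": [0,0.002,0],"finger_gap": 0},{"trans": [0,0.002,0],"finger_gap": 0},{"trans": [0,0.001,0],"finger_gap": 0},{"trans": [0,0.001,0],"finger_gap": 0},{"trans": [0,0.001,0],"finger_gap": 0},{"finger_gap": 0}]' | python3 nudge.py >/dev/null; python3 tip.py; echo '[{"trans": [0,0.001,0],"finger_gap": 0},{"trans": [0,0.001,0],"finger_gap": 0},{"trans": [0,0.001,0],"finger_gap": 0},{"finger_gap": 0},{"finger_gap": 0}]' | python3 nudge.py >/dev/null; python3 tip.py;  python3 lev.py w9 | tail -2
```

```text
now w [(np.int32(1101), np.float64(-15.1))]
now s [(np.int32(31), np.float64(-13.5))] s2 []
t 17.9 TCP box -0.0024 -0.034 0.0563 F box 0.3 -2.0 -0.9
t 18.4 TCP box -0.0025 -0.0303 0.0563 F box 0.6 -0.7 0.3
now w [(np.int32(1110), np.float64(-7.3)), (np.int32(125), np.float64(-53.0))]
now s [] s2 []
```

```bash
echo '[{"trans": [0,0.0007,0],"finger_gap": 0},{"finger_gap": 0},{"finger_gap": 0},{"finger_gap": 0}]' | python3 nudge.py >/dev/null; python3 tip.py; python3 lev.py w9 | tail -2 | head -1;  echo '[{"trans": [0,0.0005,0],"finger_gap": 0},{"finger_gap": 0},{"finger_gap": 0},{"finger_gap": 0}]' | python3 nudge.py >/dev/null; python3 tip.py; python3 lev.py w9 | tail -2
```

```text
t 18.9 TCP box -0.0024 -0.03 0.0563 F box 0.2 -0.3 0.4
now w [(np.int32(1106), np.float64(-7.2)), (np.int32(129), np.float64(-52.8))]
t 19.4 TCP box -0.0024 -0.0295 0.0563 F box -0.2 -0.9 0.3
now w [(np.int32(1088), np.float64(-3.2)), (np.int32(132), np.float64(-52.8))]
now s [] s2 []
```

It snapped into the third click (≈35 mm). I'll dwell, retreat straight back, lift and verify.

```bash
echo '[{"finger_gap": 0},{"finger_gap": 0},{"finger_gap": 0},{"finger_gap": 0},{"finger_gap": 0},{"finger_gap": 0}]' | python3 nudge.py >/dev/null; echo '[{"trans": [0,-0.01,0],"finger_gap": 0},{"trans": [0,-0.015,0],"finger_gap": 0},{"finger_gap": 0},{"trans": [0,0,-0.03],"finger_gap": 0},{"trans": [0,0,-0.04],"finger_gap": 0},{"trans": [0,0,-0.04],"finger_gap": 0},{"trans": [0,0,-0.04],"finger_gap": 0},{"finger_gap": 0},{"finger_gap": 0},{"finger_gap": 0}]' | python3 nudge.py >/dev/null; python3 tip.py; python3 lev.py w10 | tail -2; python3 - <<'E'
from h import *
W=dict(np.load("w10.npz"));i=W["pixels"][...,::-1];cv2.imwrite("pics/w10.png",i)
E
```

```text
t 21.1 TCP box -0.003 -0.0547 0.205 F box -0.8 -0.0 0.2
now w [(np.int32(316), np.float64(-3.1))]
now s [] s2 []
```

View pics/w10.png

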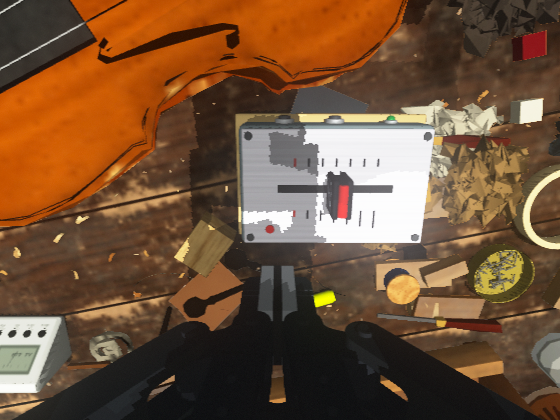

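The picture shows the lever at (341,195), at the fourth line counting the red home line (295,162) as the first, which is the third click. The gripper is clear, so I'm handing in.

```bash
python3 -c "
from rig import env
print(env.close_job())"
```

```text
the job is handed in; nothing more can be done
None
```

I pushed the lever home, then through clicks 1 and 2 with a good half-second pause in each, and left it in the third click (measured about 35 mm from home); the gripper was clear and nothing else was touched when I handed in at about 21 s. The hand-in returned no verdict.

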